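# Put the gelato spade away under the cantilever tray of the counter caddy

## Task

Put the gelato spade away in the bottom of the two-tier caddy: take the top tray by its bar handle, swing it up and back until it stays open by itself, and lay the spade flat in the compartment underneath. Then swing the tray back and lower it gently, without letting it drop, until it sits fully home on the box, with the shaker still standing and the marker still lying in it.

Things in the scene. Friction and masses are not known exactly. Their poses are not given: they have to be found in the camera images.
- bay (a point): Middle of the floor of the caddy's lower compartment, under the closed tray. The caddy is a grey sheet-metal box fixed to the counter, outside 112 x 276 mm, rim 45 mm above the counter. Compartment inside: 102 mm (x) by 266 mm (y), 37 mm deep; its floor is 8 mm above the counter. y runs along the box to the left, x across it, away from the robot; z up.
- tray_swing (a joint): Swing of the top tray, rad: 0 closed, 2.0 open on its stop. On parallel links it stays level and shifts along an arc in bay's x-z plane: dx = 90*(cos 35deg - cos(35deg+q)), dz = 90*(sin(35deg+q) - sin 35deg) mm; highest (+38) at q 0.96, open 151 back, 6 lower. Nearly no friction: falls shut below 0.96, falls open and stays beyond. About 0.5 kg.
- tray_handle (a point): Middle of the tray's bar handle: a level round bar along bay's y, 12 mm thick (looks 13.6 with its black sleeve), on two 9 mm posts 62 mm either side of this point. Closed, it is 106.5 mm above the counter over the middle of the box; the tray's rim is 26 mm below it, the tray's floor 56 mm below. Axes as bay.
- tray_floor (a point): Middle of the inner floor of the top tray (112 x 276 mm outside, 34 mm high, walls 4 mm; its left end, from 82 mm toward +y, is divided into small pockets). Moves with the tray, axes as bay.
- spade: Gelato spade lying flat on the counter to the right of the caddy, 237 mm long, 60 mm wide, 21 mm high, about 0.11 kg. Origin under its middle. The black handle, 24 mm wide and 21 mm high, runs from x = -118 to 0 mm, the flat metal blade, 60 mm wide, 11 mm high at most, from 0 to x = +118 mm; z up. At the start the handle points roughly toward the robot.
- shaker: Glass topping shaker with a grey cap, 44 mm across, 90 mm high, about 0.1 kg, standing upright in the 50 x 50 mm pocket, 28 mm high, at the left end of the top tray, 109 mm from the tray's middle. Origin under its middle, z along its axis, up.
- marker: Marker pen, 154 mm long along its y, 20 mm thick, lying in the back half of the top tray behind the handle. Origin under its middle.

How it is judged:
By the outcome, as a careful person would: the job done as asked, in the order asked, and still so for the second after the job is handed in, with the robot touching nothing.
It also fails if it takes over 64 s, if anything falls off the work surface, if the arm or the gripper's body presses on something with over 40 N, if the wrist force passes 120 N, or if a joint passes its speed limit or range.

## Robot

A 6-joint arm with a two-finger parallel gripper is mounted at the origin on a cart in front of the work surface, level with it; the furniture and walls round the work are solid. World frame = base frame: x ahead of the robot, y to its left, z up, the work surface at z = 0. Lengths are in m, angles in degrees, forces in N, time in s.
With the tool pointing down it reaches from about 0.4 to 0.825 m from the base axis. Payload 7 kg.
Tool frame: the origin (TCP) lies between the finger pads; the fingertips stand 25 mm ahead of it and the grasp point (between the pads) lies 6 mm ahead of it; z points along the fingers, y is the line along which they close (so a half turn about z gives the same grasp; the last joint's range is limited). The gripper opens to 88 mm and grips with 3 to 60 N. Pads are 19 mm wide; open, the fingers measure 130 mm over their backs; the gripper's body (78 mm by 193 mm) begins 47 mm behind the grasp point.
Start: joints at [-48.696, 20.546, 0.682, 0, -70.136, -16.507], TCP at [0.283, -0.613, 0.252] pointing down, gripper open.
Joint ranges: [-176.03, 176.03], [-82.01, 121.73], [-58.28, 71.71], [-173.87, 95.51], [-174.79, -0.11], [-173.66, 173.66]. Speed limits (degrees/s): [136.94, 136.94, 172.46, 180, 180, 180].

## Interface

Orientations are given as [roll, pitch, yaw] about the fixed x, y, z axes, in that order (R = Rz(yaw) Ry(pitch) Rx(roll)).
In Python, from plant import ctrl gives the robot as it stands.
- The arm moves only by the shell command python3 drive.py FILE, which reads ROWS from the file FILE. ROWS is a JSON list of rows, 1 to 8 of them, each of 5 numbers: dx, dy, dz in mm, then a turn about the tool's z in units of 5 degrees, then the finger opening in m; each row is the pose to reach, as a shift and turn from the pose commanded when the command began, along the tool's axes at that moment; what a row does not reach only later rows make up. A row lasts 1/8 s, in which the tool goes at most 0.0625 m and 10.7 degrees, less where a joint would pass 70% of its speed; a pose out of reach is approached as far as the arm can. The fingers move at their own pace and stop on an object; the grip force is fixed at half the most. Time passes only in rows, so rows that do not move let the fingers close. It prints the time, the measured TCP pose, the force, the opening and the grip force at its end. Input that does not fit is refused with a message, and nothing moves.
- ctrl.get_obs(): the state, without advancing time (a new reading comes with each control period).
- ctrl.snapshot(name): name is "scene" or "side" or "wrist"; returns a dict with "frame" (384x512x3 uint8, red, green, blue), "z_map" (384x512 float32, m along the optical axis (not along the pixel's ray), 0 where there is no reading), "fovy" (degrees; the focal length in pixels is half the picture's height over the tangent of half this angle, whatever the lens; pixels are square), "cx", "cy" (the principal point, pixels), "R" (3x3) and "t" (3): a world point X has camera coordinates R X + t; the wrist camera has in their place "T_tool_cam" (4x4, takes a point from camera to tool coordinates, whose origin is the TCP and whose axes are the flange's). Camera axes: x right, y down, z forward; pixel columns grow to the right and rows downward; lengths in m; the calibration is good to about 2 mm. A picture is of the moment at which its call begins: read the wrist's pose just before it.
- ctrl.close_job(): hands the job in; it is judged then, once.
The state is a dict: "clock": time; "joint_pos": joint angles; "qvel": joint speeds; "tau": joint torques, N m; "tool_pos": TCP position; "orientation": TCP orientation; "force": force on the tool from outside, world axes, zero at the start; "moment": the same for the moment, N m; "opening": finger opening in m; "gripper_force": force on a finger pad.
Only numpy, scipy, OpenCV 4.12 (cv2) and the standard library are available. Lean on these libraries where they do the work, as an engineer would, in place of code of your own. Each camera call takes 0.05 s, during which the arm holds its last target. There are 200 camera calls.

## Working session

There is one attempt and no reset: what is moved stays moved. The work goes in short steps, Python scripts to look and compute and a shell command to move; the robot and the scene stay as the last step left them, time stands still between calls to the robot, and variables do not carry over. Pictures are saved under pics/ and viewed, at most 10 in all, crops included, and the job is handed in when it is done.

```bash
ls; mkdir -p pics; cat > h.py <<'E'
import numpy as np, cv2
from plant import ctrl
from scipy.spatial.transform import Rotation as Ro
def snap(n):
    o=ctrl.get_obs(); s=ctrl.snapshot(n)
    f=192/np.tan(np.radians(s["fovy"])/2)
    if n=="wrist":
        T=np.eye(4);T[:3,:3]=Ro.from_euler('xyz',o["orientation"],degrees=True).as_matrix();T[:3,3]=o["tool_pos"]
        M=T@s["T_tool_cam"]
    else:
        M=np.eye(4);M[:3,:3]=s["R"].T;M[:3,3]=-s["R"].T@s["t"]
    z=s["z_map"];v,u=np.mgrid[:384,:512]
    P=np.stack([(u-s["cx"])/f*z,(v-s["cy"])/f*z,z],-1)@M[:3,:3].T+M[:3,3]
    P[z==0]=np.nan
    return s["frame"],P
def save(n,im): cv2.imwrite("pics/"+n,im[...,::-1])
E
python3 - <<'E'
from h import *
o=ctrl.get_obs(); print(o)
f,P=snap("scene");save("sc.png",f);np.save("sc.npy",P)
f2,P2=snap("side");save("sd.png",f2);np.save("sd.npy",P2)
E
```

```text
drive.py
pics
plant.py
{'clock': 0.0, 'joint_pos': array([-4.86950962e+01,  2.05910762e+01,  6.34803289e-01, -1.89565203e-02,
       -7.01342916e+01, -1.65070684e+01]), 'qvel': array([-0.10190518, -0.00279205, -0.00752571, -0.00113911,  0.14040697,
        0.04052169]), 'tau': array([-8.23904193e-04, -5.82716775e+01,  2.93055171e+01,  6.99745104e+00,
        6.75518837e-03, -1.47328960e-04]), 'tool_pos': array([ 0.2829071 , -0.61238138,  0.25063817]), 'orientation': array([ 1.79908104e+02, -8.64884116e-03, -1.55208613e+02]), 'force': array([-0.18738504, -0.01075245,  0.47100315]), 'moment': array([-0.01022331,  0.02633625, -0.00990747]), 'gripper_force': 0.0, 'opening': 0.0876768374436685}
```

View pics/sc.png

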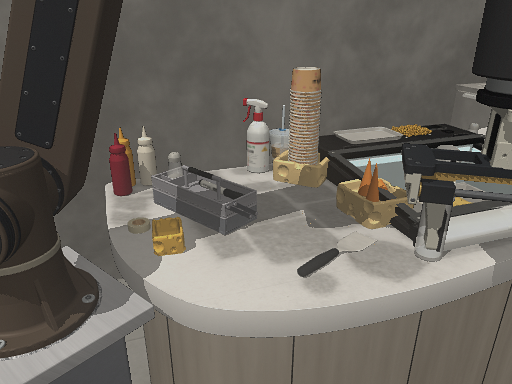

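View pics/sd.png

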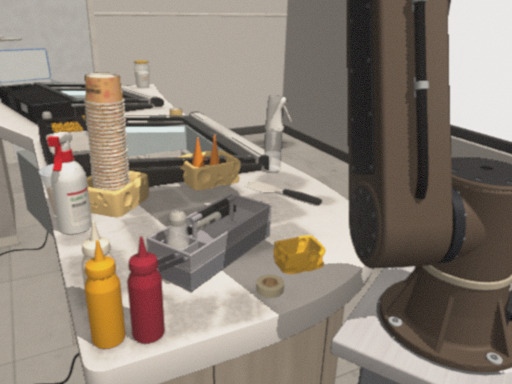

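The scene camera shows the caddy at about (152–257, 150–230) and the spade at about (298–376, 232–275), with the black handle toward the lower left. The side camera shows the caddy at (150–272, 195–285), with the shaker at (177, 228). I'll enlarge these areas.

```bash
python3 - <<'E'
from h import *
f=cv2.imread("pics/sc.png");P=np.load("sc.npy")
a=cv2.resize(f[140:240,145:265],None,fx=5,fy=5,interpolation=cv2.INTER_CUBIC)
b=cv2.resize(f[225:285,290:390],None,fx=2,fy=2)
a[0:120,400:600]=b
cv2.imwrite("pics/c1.png",a)
# points by height
for nm,F in(("sc",P),("sd",np.load("sd.npy"))):
    z=F[...,2]
    # spade: region x .3-.8,y -.6.. -.1 z 5..30mm
    m=(z>.006)&(z<.03)&(F[...,0]>.3)&(F[...,0]<.8)&(F[...,1]<0)&(F[...,1]>-.6)
    v,u=np.nonzero(m);print(nm,len(u))
    if nm=="sc":
        m[:225]=0;m[285:]=0;m[:,:290]=0;m[:,385:]=0
        q=F[m];print("spade",len(q),q.min(0),q.max(0),q.mean(0))
        w,V=np.linalg.eigh(np.cov(q[:,:2].T));print(V[:,1],(q[:,:2]@V[:,1]).min(),(q[:,:2]@V[:,1]).max())
    m=(z>.07)&(z<.09)&(np.hypot(F[...,0],F[...,1])>.35)&(F[...,0]<.9)&(abs(F[...,1])<.5)
    if nm=="sc": m[:, 270:]=0;m[:,:150]=0
    else: m[:,:145]=0;m[:,280:]=0
    q=F[m][:,:2].astype(np.float32); print("tray rim",len(q),cv2.minAreaRect(q))
    m=(z>.098)&(z<.12)&(np.hypot(F[...,0],F[...,1])>.35)&(F[...,0]<.9)&(abs(F[...,1])<.5)
    if nm=="sc": m[:, 270:]=0;m[:,:150]=0
    else: m[:,:145]=0;m[:,280:]=0
    for p,vu in list(zip(F[m],np.argwhere(m)))[::12]: print(vu,p.round(3))
E
```

```text
sc 2582
spade 552 [ 0.3844544  -0.34117837  0.00601294] [ 0.68480369 -0.29971145  0.02324829] [ 0.45540191 -0.31900152  0.01512139]
[-0.99827295  0.0587462 ] -0.703663934996767 -0.4017442160651746
tray rim 1177 ((0.5401135087013245, 0.13167467713356018), (0.46082255244255066, 0.3374413251876831), 33.69482421875)
[130 269] [0.87  0.156 0.119]
[137 254] [0.77  0.137 0.12 ]
[138 249] [0.767 0.155 0.114]
[138 261] [0.78  0.117 0.118]
[139 250] [0.764 0.149 0.112]
[139 262] [0.785 0.117 0.114]
[140 250] [0.765 0.149 0.109]
[140 262] [0.787 0.118 0.11 ]
[141 250] [0.766 0.151 0.105]
[141 262] [0.788 0.119 0.106]
[142 251] [0.766 0.146 0.103]
[142 263] [0.79  0.116 0.103]
[143 256] [0.774 0.132 0.101]
[144 255] [0.768 0.131 0.099]
[147 153] [0.511 0.31  0.113]
[150 153] [0.507 0.305 0.106]
[153 150] [0.493 0.301 0.101]
[161 174] [0.458 0.147 0.12 ]
[162 173] [0.46  0.154 0.114]
[163 172] [0.456 0.154 0.113]
[164 170] [0.453 0.159 0.11 ]
[165 168] [0.455 0.17  0.104]
[165 180] [0.478 0.148 0.103]
[166 175] [0.458 0.145 0.106]
[166 187] [0.468 0.108 0.112]
[167 178] [0.467 0.143 0.101]
[167 1
[... 2455 characters left out ...]
181 0.102]
[233 183] [0.452 0.164 0.1  ]
[234 179] [0.454 0.172 0.1  ]
[269 156] [0.384 0.305 0.12 ]
[274 152] [0.379 0.318 0.12 ]
[275 155] [0.377 0.314 0.116]
[276 154] [0.376 0.317 0.117]
[277 150] [0.377 0.325 0.119]
[278 146] [0.38  0.33  0.118]
[278 158] [0.376 0.31  0.109]
[279 154] [0.374 0.32  0.114]
[280 150] [0.378 0.324 0.113]
[281 145] [0.38  0.333 0.115]
[281 157] [0.373 0.315 0.108]
[282 152] [0.374 0.324 0.11 ]
[283 147] [0.377 0.332 0.112]
[283 160] [0.373 0.309 0.101]
[284 156] [0.371 0.319 0.105]
[285 152] [0.373 0.326 0.107]
[286 149] [0.374 0.33  0.107]
[287 146] [0.378 0.333 0.106]
[288 145] [0.377 0.336 0.106]
[289 146] [0.376 0.335 0.104]
[290 147] [0.377 0.332 0.1  ]
```

View pics/c1.png

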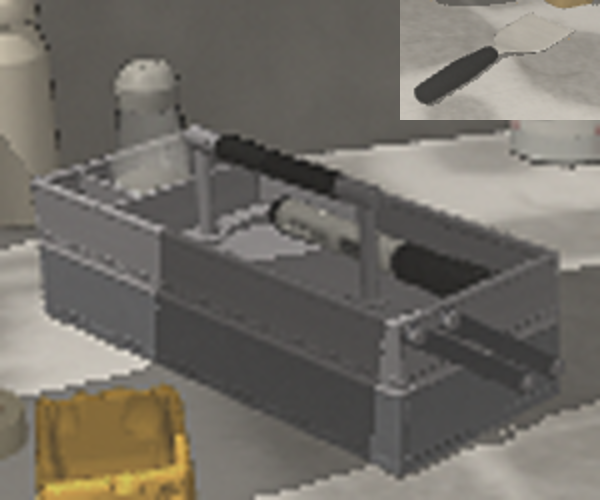

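The crop shows the bar handle from about (186,165) to (222,178) in full-image pixels. The marker lies behind it, the shaker is at the left end, and the links are on the right end. From the depth data, the handle middle is near (0.466, 0.055), its top is at 113 mm as expected, and its yaw is about 0.

```bash
cat >> h.py <<'E'
def to(x,y,z,yaw):
    o=ctrl.get_obs();R=Ro.from_euler('xyz',o["orientation"],degrees=True)
    d=R.inv().apply(np.array([x,y,z])-o["tool_pos"])
    t=-(yaw-o["orientation"][2]+180)%360; t=(t+360)%360; t=t-360 if t>180 else t
    t=((-(yaw-o["orientation"][2]))+180)%360-180
    print("tool shift",d.round(4),"turn",round(t,2),"pos",o["tool_pos"].round(4),"t",round(o["clock"],2))
E
python3 - <<'E'
from h import *
P=np.load("sc.npy"); print(P[240,433],P[200,440],P[160,420])
S=np.load("sd.npy")
for F in(P,S):
    z=F[...,2];m=(z>.108)&(z<.118)&(abs(F[...,0]-.466)<.015)&(F[...,1]>-.02)&(F[...,1]<.12)
    q=F[m];print(len(q),q.mean(0),np.degrees(np.polyfit(q[:,1],q[:,0],1)))
    m=(z>.07)&(z<.082)&(abs(F[...,0]-.466)<.07)&(F[...,1]>-.1)&(F[...,1]<.21)
    q=F[m];print(cv2.minAreaRect(q[:,:2].astype(np.float32)))
m=(P[...,2]>.012)&(P[...,2]<.03)&(P[...,0]>.35)&(P[...,0]<.6)&(P[...,1]<-.25)&(P[...,1]>-.4)
m[:225]=0;m[285:]=0
q=P[m];print(len(q),cv2.minAreaRect(q[:,:2].astype(np.float32)),q.max(0))
m=(P[...,2]>.003)&(P[...,2]<.03)&(P[...,0]>.35)&(P[...,0]<.7)&(P[...,1]<-.25)&(P[...,1]>-.4)
m[:225]=0;m[285:]=0;q=P[m];print(len(q),cv2.minAreaRect(q[:,:2].astype(np.float32)))
to(.466,.055,.25,-90)
E
```

```text
[ 0.25018724 -0.56938017  0.2408648 ] [ 0.22366174 -0.57516656  0.3003508 ] [ 0.2266975  -0.54851046  0.33570154]
126 [0.46343092 0.04859296 0.111129  ] [ 0.55113197 26.52585442]
((0.46547627449035645, 0.05174876004457474), (0.2920541763305664, 0.11480068415403366), 89.02381134033203)
191 [0.46268294 0.05548552 0.11109504] [ 0.78578387 26.46618007]
((0.4642699658870697, 0.05625646561384201), (0.28883451223373413, 0.11451821029186249), 89.20458984375)
385 ((0.4438369572162628, -0.3157062232494354), (0.022322827950119972, 0.12047230452299118), 83.78938293457031) [ 0.50376293 -0.29971145  0.02324829]
873 ((0.5449146628379822, -0.32235968112945557), (0.12525777518749237, 0.3228744566440582), 83.898681640625)
tool shift [-0.4461  0.5291  0.0015] turn -65.21 pos [ 0.2829 -0.6124  0.2507] t 0.1
```
Box yaw ~ -0.8°(x increases with y slope .6° → box y axis rotated by -0.7° ). I.e., y axis dir = (sin0.7, cos0.7): rotation about z of -0.7°. Target yaw -90.7. dx direction of arc: bay's x = (cos -.7, sin -.7): 151 mm → dy -1.8mm. negligible but include: dy=-1.8mm; bar grip slides along y anyway.

The manual's scale: shifts go in mm and turns go in units of 5 degrees. Converting my numbers, 0.344 m is 344, 0.31 m is 310, -8 degrees is -1.6.

```bash
echo '[[-30, 35, 0, -1.6, 0.087], [-65, 77, 0, -3.6, 0.087], [-105, 124, 0, -5.6, 0.087], [-145, 171, 0, -7.6, 0.087], [-185, 218, 0, -9.6, 0.087], [-225, 265, 0, -11.6, 0.087], [-262, 310, 0, -13.2, 0.087], [-290, 344, 0, -13.2, 0.087]]' > mv.in && python3 drive.py mv.in; python3 -c "
from h import *
to(.466,.055,.25,-90.7)"
```

```text
clock: 1.1
tool_pos: [0.4021, -0.1768, 0.2516]
orientation: [-180.0, 0.0, -89.0]
force: [1.4, -0.5, 1.0]
opening: 0.0868
gripper_force: 0.0
tool shift [-0.2306 -0.0678  0.0017] turn 1.67 pos [ 0.4021 -0.1768  0.2516] t 1.1
```

To row units: -0.231 m is -231, -0.215 m is -215, 1.6 degrees is 0.32.

```bash
echo '[[-40, -12, 0, 0.2, 0.087], [-90, -26, 0, 0.32, 0.087], [-140, -41, 0, 0.32, 0.087], [-185, -54, 0, 0.32, 0.087], [-215, -63, 0, 0.32, 0.087], [-231, -68, 0, 0.32, 0.087], [-231, -68, 0, 0.32, 0.087]]' > mv.in && python3 drive.py mv.in; python3 - <<'E'
from h import *
f,P=snap("wrist");save("w1.png",f);np.save("w1.npy",P)
z=P[...,2];m=(z>.100)&(z<.122)&(abs(P[...,0]-.466)<.03)&(P[...,1]>-.02)&(P[...,1]<.12)
q=P[m];print(len(q),cv2.minAreaRect(q[:,:2].astype(np.float32)),np.percentile(q[:,2],[5,50,95]),np.degrees(np.polyfit(q[:,1],q[:,0],1)))
to(.466,.055,.1125,-90.7)
E
```

```text
clock: 1.98
tool_pos: [0.4668, 0.0536, 0.2512]
orientation: [180.0, -0.0, -90.7]
force: [-0.8, -0.8, 0.0]
opening: 0.087
gripper_force: 0.0
2184 ((0.4663850665092468, 0.052121683955192566), (0.13529489934444427, 0.013240675441920757), 88.95413970947266) [0.1081938  0.1122708  0.11409264] [ 0.97739977 26.68256044]
tool shift [-0.0021  0.0005  0.1388] turn -0.07 pos [0.4666 0.0529 0.2513] t 2.02
```

View pics/w1.png

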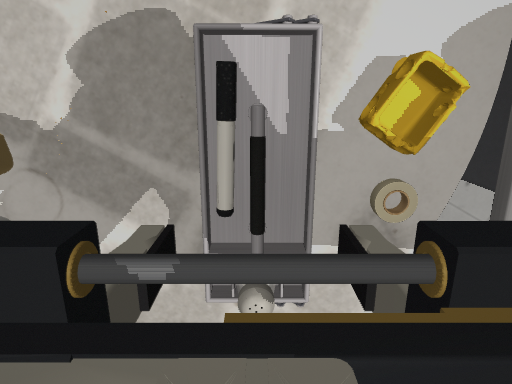

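The wrist picture shows the bar upright at column 258, rows 105–253, centred between the fingers. The marker is at column 226 and the shaker at (256, 300). The measured bar centre is (0.4664, 0.053), yaw −0.9°. I'll descend and grip.

To row units: 0.1385 m is 138.5, 0.13 m is 130.

```bash
echo '[[0, 0, 30, 0, 0.05], [0, 0, 75, 0, 0.05], [0, 0, 110, 0, 0.05], [0, 0, 130, 0, 0.05], [0, 0, 138.5, 0, 0.04], [0, 0, 138.5, 0, 0.01], [0, 0, 138.5, 0, 0.005], [0, 0, 138.5, 0, 0.005]]' > mv.in && python3 drive.py mv.in; echo '[[0, 0, 0, 0, 0.005], [0, 0, 0, 0, 0.005]]' > mv.in && python3 drive.py mv.in;  python3 -c "
from h import *
o=ctrl.get_obs();print(o['tool_pos'],o['opening'],o['gripper_force'],o['force'])
p=o['tool_pos']
R=Ro.from_euler('xyz',o['orientation'],degrees=True)
a=np.radians(35)
for q in (.1,.2,.35,.5,.65,.8,.95,1.1,1.25,1.4,1.55,1.7,1.85,1.95,2):
    d=Ro.from_euler('z',-.9,degrees=True).apply([.09*(np.cos(a)-np.cos(a+q)),0,.09*(np.sin(a+q)-np.sin(a))])
    print(q,d.round(4),R.inv().apply(d).round(4))
"
```

```text
clock: 3.02
tool_pos: [0.4673, 0.0533, 0.1139]
orientation: [-179.9, 0.0, -90.8]
force: [-0.1, -1.5, 0.3]
opening: 0.0157
gripper_force: 0.0
clock: 3.28
tool_pos: [0.4662, 0.0532, 0.1137]
orientation: [180.0, 0.0, -90.8]
force: [-5.3, 1.3, 6.1]
opening: 0.0109
gripper_force: 30.0
[0.46620783 0.05318975 0.11365991] 0.010885603404876806 30.003677308559418 [-5.26597958  1.34413949  6.0974935 ]
0.1 [ 0.0055 -0.0001  0.0071] [ 0.     -0.0055 -0.0071]
0.2 [ 0.0117 -0.0002  0.0136] [ 0.     -0.0117 -0.0136]
0.35 [ 0.0222 -0.0003  0.0221] [ 0.     -0.0222 -0.0222]
0.5 [ 0.0338 -0.0005  0.029 ] [ 0.     -0.0338 -0.029 ]
0.65 [ 0.0463 -0.0007  0.0341] [ 0.0001 -0.0463 -0.0341]
0.8 [ 0.0594 -0.0009  0.0372] [ 0.0001 -0.0594 -0.0373]
0.95 [ 0.0728 -0.0011  0.0384] [ 0.0001 -0.0728 -0.0384]
1.1 [ 0.0863 -0.0014  0.0375] [ 0.0001 -0.0863 -0.0375]
1.25 [ 0.0995 -0.0016  0.0346] [ 0.0002 -0.0994 -0.0347]
1.4 [ 0.1121 -0.0018  0.0298] [ 0.0002 -0.112  -0.0299]
1.55 [ 0.1238 -0.0019  0.0232] [ 0.0002 -0.1238 -0.0232]
1.7 [ 0.1344 -0.0021  0.0148] [ 0.0002 -0.1344 -0.0149]
1.85 [ 0.1436 -0.0023  0.005 ] [ 0.0002 -0.1437 -0.0051]
1.95 [ 0.149  -0.0023 -0.0022] [ 0.0003 -0.149   0.0022]
2 [ 0.1513 -0.0024 -0.0061] [ 0.0003 -0.1513  0.006 ]
```

```bash
echo '[[0, -2.6, -3.6, 0, 0.005], [0, -5.5, -7.1, 0, 0.005], [0, -11.7, -13.6, 0, 0.005], [0, -16.8, -18, 0, 0.005], [0, -22.2, -22.2, 0, 0.005], [0, -27.9, -25.8, 0, 0.005], [0, -33.8, -29, 0, 0.005], [0, -33.8, -29, 0, 0.005]]' > mv.in && python3 drive.py mv.in; python3 -c "
from h import *
o=ctrl.get_obs();p=o['tool_pos'];print(p-[.4662,.0532,.1137],o['force'])"
```

```text
clock: 4.28
tool_pos: [0.5003, 0.0527, 0.1429]
orientation: [180.0, 0.0, -90.8]
force: [-5.4, 2.0, 6.6]
opening: 0.0108
gripper_force: 30.0
[ 0.03411359 -0.00053237  0.02916669] [-5.43925487  1.97020609  6.5659894 ]
```

To row units: -0.0782 m is -78.2, -0.0742 m is -74.2.

```bash
echo '[[0, -5.8, -2.7, 0, 0.005], [0, -15, -5.9, 0, 0.005], [0, -25.6, -8.3, 0, 0.005], [0, -39, -9.4, 0, 0.005], [0, -52.5, -8.5, 0, 0.005], [0, -65.6, -5.7, 0, 0.005], [0, -74.2, -2.6, 0, 0.005], [0, -78.2, -0.9, 0, 0.005]]' > mv.in && python3 drive.py mv.in; python3 -c "
from h import *
o=ctrl.get_obs();p=o['tool_pos'];print(p-[.4662,.0532,.1137],o['force'])"
```

```text
clock: 5.28
tool_pos: [0.58, 0.0516, 0.1426]
orientation: [-180.0, 0.0, -90.8]
force: [2.4, -0.7, 1.8]
opening: 0.0109
gripper_force: 30.0
[ 0.11377407 -0.0016462   0.02893675] [ 2.41883204 -0.73333292  1.81077521]
```

To row units: -0.0383 m is -38.3, 0.0344 m is 34.4.

```bash
echo '[[0, -6, 3.1, 0, 0.005], [0, -11.7, 6.7, 0, 0.005], [0, -17.2, 10.7, 0, 0.005], [0, -22.3, 15, 0, 0.005], [0, -27.2, 19.8, 0, 0.005], [0, -31.6, 24.8, 0, 0.005], [0, -35.8, 30.4, 0, 0.005], [0, -38.3, 34.4, 0, 0.005]]' > mv.in && python3 drive.py mv.in; echo '[[0, 0, 0, 0, 0.005], [0, 0, 0, 0, 0.005]]' > mv.in && python3 drive.py mv.in; python3 -c "
from h import *
o=ctrl.get_obs();p=o['tool_pos'];print(p-[.4662,.0532,.1137],o['force'])"
```

```text
clock: 6.28
tool_pos: [0.6173, 0.051, 0.1079]
orientation: [180.0, -0.0, -90.8]
force: [3.8, -1.6, -1.8]
opening: 0.011
gripper_force: 30.0
clock: 6.52
tool_pos: [0.617, 0.051, 0.1084]
orientation: [180.0, -0.0, -90.8]
force: [4.3, -1.0, -2.1]
opening: 0.0111
gripper_force: 30.0
[ 0.15080165 -0.00222394 -0.00529395] [ 4.31734375 -1.02240785 -2.05810692]
```

```bash
echo '[[0, 0, 0, 0, 0.03], [0, 0, 0, 0, 0.05], [0, 0, -20, 0, 0.05], [0, 0, -60, 0, 0.087], [0, 0, -110, 0, 0.087], [0, 0, -140, 0, 0.087]]' > mv.in && python3 drive.py mv.in; python3 - <<'E'
from h import *
f,P=snap("side");save("s2.png",f[150:330,100:300]);
z=P[...,2];m=(z>.085)&(z<.118)&(P[...,0]>.59)&(P[...,0]<.64)&(P[...,1]>0)&(P[...,1]<.1)
print(P[m].mean(0) if m.any() else 0)
print(ctrl.get_obs()["joint_pos"].round(1))
to(.478,-.319,.25,173.8)
E
```

```text
clock: 7.28
tool_pos: [0.6171, 0.051, 0.2514]
orientation: [-179.9, 0.0, -90.8]
force: [-0.2, 0.3, -0.8]
opening: 0.0656
gripper_force: 0.0
[0.6127775  0.05306316 0.10250996]
[ 22.8  15.1  -6.6   0.1 -67.9 -23.6]
tool shift [0.3719 0.1356 0.0038] turn 95.44 pos [0.6185 0.0511 0.2552] t 7.33
```

View pics/s2.png

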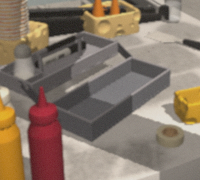

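The side crop shows the tray open and staying there, with the shaker upright at (22, 60) and the compartment clear. Next is the spade.

To row units: 0.345 m is 345, 0.31 m is 310, 9 degrees is 1.8.

```bash
echo '[[25, 10, 0, 1.8, 0.087], [65, 25, 0, 3.8, 0.087], [115, 42, 0, 5.8, 0.087], [165, 60, 0, 7.8, 0.087], [215, 78, 0, 9.8, 0.087], [265, 96, 0, 11.8, 0.087], [310, 113, 0, 13.8, 0.087], [345, 125, 0, 15.8, 0.087]]' > mv.in && python3 drive.py mv.in; python3 -c "
from h import *
to(.478,-.319,.25,173.8)"
```

```text
clock: 8.32
tool_pos: [0.4856, -0.2935, 0.2484]
orientation: [180.0, -0.0, -170.2]
force: [1.1, 0.4, -0.3]
opening: 0.0871
gripper_force: 0.0
tool shift [ 0.0119 -0.0238 -0.0016] turn 16.02 pos [ 0.4856 -0.2935  0.2484] t 8.32
```

```bash
echo '[[8, -16, 0, 1.8, 0.087], [12, -24, 0, 3.2, 0.087], [12, -24, 0, 3.2, 0.087]]' > mv.in && python3 drive.py mv.in; python3 - <<'E'
from h import *
f,P=snap("wrist");save("w2.png",f);np.save("w2.npy",P)
z=P[...,2];m=(z>.012)&(z<.03)&(P[...,0]<.56)&(P[...,1]>-.4)&(P[...,1]<-.25)
q=P[m];print(len(q),cv2.minAreaRect(q[:,:2].astype(np.float32)),np.percentile(q[:,2],[5,50,95]),q.min(0),q.max(0))
m=(z>.004)&(z<.03)&(P[...,0]<.7)&(P[...,1]>-.42)&(P[...,1]<-.22)
q=P[m];print(len(q),cv2.minAreaRect(q[:,:2].astype(np.float32)),q.min(0),q.max(0))
to(.478,-.319,.027,173.8)
E
```

```text
clock: 8.7
tool_pos: [0.4789, -0.3182, 0.2482]
orientation: [180.0, -0.1, 174.2]
force: [-0.4, -0.1, -0.2]
opening: 0.0872
gripper_force: 0.0
1958 ((0.4462168514728546, -0.31393593549728394), (0.022956980392336845, 0.12078055739402771), 84.64241790771484) [0.01455369 0.01881943 0.02122543] [ 0.38573175 -0.32656888  0.01204511] [ 0.50630549 -0.29860003  0.02283762]
3722 ((0.5543736219406128, -0.355198472738266), (0.314777672290802, 0.17316685616970062), 10.949996948242188) [ 0.38573175 -0.41992383  0.00400013] [ 0.69249817 -0.24029506  0.02994821]
tool shift [ 0.0009 -0.0014  0.2213] turn 0.51 pos [ 0.4792 -0.3178  0.2483] t 8.75
```

View pics/w2.png

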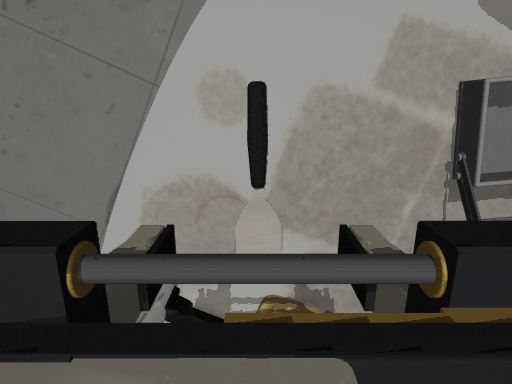

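The wrist picture shows the handle straight at column 258, rows 82–188, with the blade below it. It is aligned with the tool and centred. I'll descend and grip 27 mm behind the blade joint.

To row units: 0.2205 m is 220.5, 0.212 m is 212.

```bash
echo '[[0, 1, 40, 0, 0.07], [0, 1, 95, 0, 0.07], [0, 1, 150, 0, 0.07], [0, 1, 190, 0, 0.07], [0, 1, 212, 0, 0.06], [0, 1, 220.5, 0, 0.04], [0, 1, 220.5, 0, 0.01], [0, 1, 220.5, 0, 0.01]]' > mv.in && python3 drive.py mv.in; echo '[[0, 0, 0, 0, 0.01], [0, 0, 0, 0, 0.01], [0, 0, 0, 0, 0.01]]' > mv.in && python3 drive.py mv.in
```

```text
clock: 9.75
tool_pos: [0.4807, -0.3171, 0.0292]
orientation: [-180.0, 0.1, 174.3]
force: [1.1, 0.2, 0.2]
opening: 0.0354
gripper_force: 0.0
clock: 10.12
tool_pos: [0.4803, -0.3171, 0.0288]
orientation: [-180.0, 0.1, 174.2]
force: [0.1, 1.9, 5.9]
opening: 0.0192
gripper_force: 29.9
```

To row units: -0.2 m is -200, -0.215 m is -215.

```bash
echo '[[0, 0, -20, 0, 0.01], [0, 0, -60, 0, 0.01], [0, 0, -110, 0, 0.01], [0, 0, -160, 0, 0.01], [0, 0, -200, 0, 0.01], [0, 0, -215, 0, 0.01]]' > mv.in && python3 drive.py mv.in; python3 -c "
from h import *
o=ctrl.get_obs();print(o['opening'],o['gripper_force'],o['force'],o['moment'])
to(.460,.027,.245,-90.9)"
```

```text
clock: 10.88
tool_pos: [0.4805, -0.3173, 0.2456]
orientation: [-180.0, 0.2, 174.2]
force: [-0.3, -0.7, -1.7]
opening: 0.0194
gripper_force: 29.9
0.019424819939417182 29.914166034504888 [-0.27568307 -0.72385038 -1.73762835] [-0.03756777 -0.0343486   0.00491696]
tool shift [5.510e-02 3.404e-01 2.000e-04] turn -94.9 pos [ 0.4805 -0.3173  0.2456] t 10.88
```

```bash
echo '[[3, 20, 0, -1.6, 0.01], [8, 50, 0, -3.6, 0.01], [15, 95, 0, -5.6, 0.01], [23, 140, 0, -7.6, 0.01], [30, 185, 0, -9.6, 0.01], [37, 230, 0, -11.6, 0.01], [44, 270, 0, -13.6, 0.01], [49, 305, 0, -15.6, 0.01]]' > mv.in && python3 drive.py mv.in;python3 -c "
from h import *
to(.460,.027,.245,-90.9)"
```

```text
clock: 11.88
tool_pos: [0.4609, -0.0073, 0.242]
orientation: [179.9, -0.0, -107.5]
force: [0.7, 0.3, -1.2]
opening: 0.0192
gripper_force: 29.9
tool shift [-0.0324  0.0112 -0.003 ] turn -16.56 pos [ 0.4609 -0.0073  0.242 ] t 11.88
```

To row units: -0.0325 m is -32.5, -0.028 m is -28, -16.6 degrees is -3.32.

```bash
echo '[[-15, 5, 0, -1.6, 0.01], [-28, 10, 0, -3, 0.01], [-32.5, 11.2, 0, -3.32, 0.01], [-32.5, 11.2, 0, -3.32, 0.01], [-32.5, 11.2, 0, -3.32, 0.01]]' > mv.in && python3 drive.py mv.in; python3 - <<'E'
from h import *
f,P=snap("wrist");g,Q=snap("scene")
save("w3.png",np.hstack([f[:, :],cv2.resize(g[100:250,130:290],(400,375))[:,:288].copy() if 0 else cv2.copyMakeBorder(cv2.resize(g[120:250,140:280],(280,260)),0,124,0,0,0)]))
z=P[...,2]
# handle of spade held
m=(z>.19)&(z<.25)&(abs(P[...,0]-.46)<.03)&(P[...,1]<.0)
q=P[m];print(len(q), cv2.minAreaRect(q[:,:2].astype(np.float32)) if len(q) else 0, q.min(0),q.max(0))
# box rim right
m=(z>.040)&(z<.05)&(abs(P[...,0]-.466)<.07)&(P[...,1]<.03)&(P[...,1]>-.1)
q=P[m];print(len(q),q.min(0),q.max(0),cv2.minAreaRect(q[:,:2].astype(np.float32)))
to(.460,.027,.0375,-90.9)
E
```

```text
clock: 12.5
tool_pos: [0.461, 0.0253, 0.2428]
orientation: [180.0, -0.0, -91.3]
force: [0.1, -0.3, -1.1]
opening: 0.0191
gripper_force: 29.9
7574 ((0.460580050945282, -0.03494042903184891), (0.06997985392808914, 0.023161599412560463), 89.11064147949219) [ 0.44915569 -0.06998547  0.22351399] [ 4.72652584e-01 -1.05564755e-05  2.36593718e-01]
1758 [ 0.40851072 -0.08920365  0.04000913] [0.53570164 0.02993159 0.0499221 ] ((0.47207945585250854, -0.029666684567928314), (0.127171590924263, 0.11913498491048813), 0.03666813299059868)
tool shift [-0.0017  0.0011  0.2055] turn -0.4 pos [0.4611 0.0253 0.243 ] t 12.6
```

View pics/w3.png

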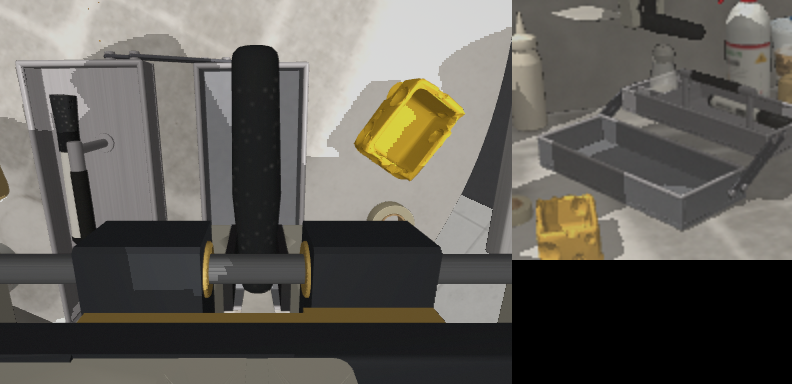

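The picture shows the spade handle at columns 232–280 over the compartment (200–305), with its end inside the right wall at row 60. The handle end is at y = −0.070, so I'll shift 4.5 mm left and lower.

To row units: 0.003 m is 3, 0.195 m is 195, -0.4 degrees is -0.08.

```bash
echo '[[-4.5, 3, 20, -0.08, 0.01], [-4.5, 3, 60, -0.08, 0.01], [-4.5, 3, 100, -0.08, 0.01], [-4.5, 3, 135, -0.08, 0.01], [-4.5, 3, 165, -0.08, 0.01], [-4.5, 3, 185, -0.08, 0.01], [-4.5, 3, 195, -0.08, 0.01], [-4.5, 3, 195, -0.08, 0.01]]' > mv.in && python3 drive.py mv.in;python3 -c "
from h import *
to(.458,.03,.0368,-90.9)"
```

```text
clock: 13.6
tool_pos: [0.4582, 0.0301, 0.0478]
orientation: [180.0, -0.0, -90.8]
force: [0.3, -0.3, -0.9]
opening: 0.0194
gripper_force: 29.9
tool shift [0.0001 0.0002 0.011 ] turn 0.07 pos [0.4582 0.0301 0.0478] t 13.6
```

```bash
echo '[[0, 0, 4, 0, 0.01], [0, 0, 8, 0, 0.01], [0, 0, 9.5, 0, 0.01], [0, 0, 9.5, 0, 0.01]]' > mv.in && python3 drive.py mv.in
```

```text
clock: 14.1
tool_pos: [0.4583, 0.0303, 0.0386]
orientation: [-180.0, -0.0, -90.8]
force: [0.7, 0.2, -1.7]
opening: 0.0192
gripper_force: 29.9
```

To row units: 0.001 m is 1.

```bash
echo '[[0, 0, 1, 0, 0.01], [0, 0, 1, 0, 0.01]]' > mv.in && python3 drive.py mv.in; echo '[[0, 0, 1, 0, 0.01], [0, 0, 1, 0, 0.01]]' > mv.in && python3 drive.py mv.in
```

```text
clock: 14.35
tool_pos: [0.4583, 0.0303, 0.0376]
orientation: [-180.0, 0.0, -90.8]
force: [0.0, 0.1, -1.1]
opening: 0.0192
gripper_force: 29.9
clock: 14.6
tool_pos: [0.4584, 0.0304, 0.0368]
orientation: [-180.0, -0.0, -90.8]
force: [-1.4, 0.9, 3.9]
opening: 0.0195
gripper_force: 29.9
```

Contact at the expected height. I'll release with a small opening and rise.

To row units: -0.21 m is -210, -0.16 m is -160.

```bash
echo '[[0, 0, 0, 0, 0.03], [0, 0, 0, 0, 0.03], [0, 0, 0, 0, 0.03], [0, 0, -15, 0, 0.03], [0, 0, -50, 0, 0.03], [0, 0, -100, 0, 0.03], [0, 0, -160, 0, 0.04], [0, 0, -210, 0, 0.05]]' > mv.in && python3 drive.py mv.in; python3 - <<'E'
from h import *
f,P=snap("wrist")
z=P[...,2]
m=(z>.085)&(z<.12)&(P[...,0]>.58)&(P[...,0]<.65)&(P[...,1]<.13)
q=P[m];print(len(q), cv2.minAreaRect(q[:,:2].astype(np.float32)),np.percentile(q[:,2],[5,50,95]))
m=(z>.012)&(z<.04)&(P[...,0]>.43)&(P[...,0]<.5)&(P[...,1]>-.075)&(P[...,1]<.18)
q=P[m];print(len(q), cv2.minAreaRect(q[:,:2].astype(np.float32)),q.min(0),q.max(0))
to(.617,.051,.25,-90.8)
g,Q=snap("scene")
save("w4.png",np.hstack([f,cv2.copyMakeBorder(cv2.resize(g[120:250,140:280],(280,260)),0,124,0,0,0)]))
E
```

```text
clock: 15.6
tool_pos: [0.4583, 0.0303, 0.249]
orientation: [-179.9, 0.0, -90.8]
force: [0.9, 0.4, -0.6]
opening: 0.0446
gripper_force: 0.0
1509 ((0.616754949092865, 0.023329030722379684), (0.08224993944168091, 0.01377696543931961), 89.1012954711914) [0.09826041 0.10571529 0.10794853]
2934 ((0.4625692367553711, 0.03824048489332199), (0.053765591233968735, 0.2056337147951126), 2.853688955307007) [ 0.43094805 -0.06475831  0.0120049 ] [0.48569277 0.1418763  0.03094954]
tool shift [-0.0222 -0.1555  0.0071] turn 0.07 pos [0.4611 0.0307 0.2555] t 15.65
```

View pics/w4.png

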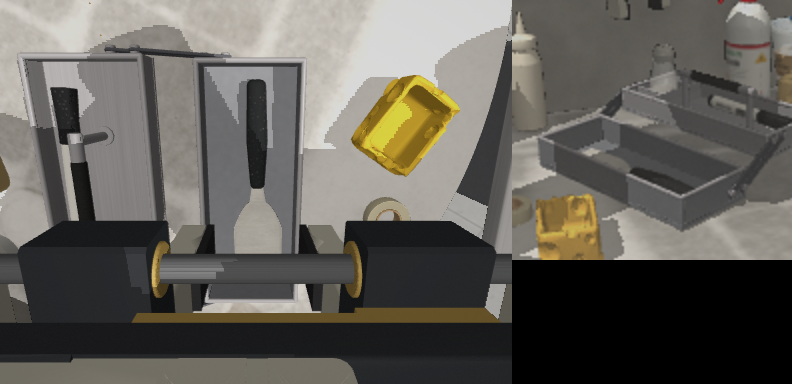

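The picture shows the spade flat in the compartment, handle at columns 247–267 with its end inside the wall. The tray is still open and its bar is at x = 0.617. I'll return to the bar.

To row units: -0.021 m is -21, -0.158 m is -158.

```bash
echo '[[-4, -25, 0, 0, 0.05], [-10, -70, 0, 0, 0.05], [-15, -110, 0, 0, 0.05], [-19, -140, 0, 0, 0.05], [-21, -158, 0, 0, 0.05], [-21, -158, 0, 0, 0.05], [-21, -158, 0, 0, 0.05]]' > mv.in && python3 drive.py mv.in; python3 -c "
from h import *
to(.617,.051,.1075,-90.8)"
```

```text
clock: 16.58
tool_pos: [0.6159, 0.049, 0.246]
orientation: [179.9, -0.0, -90.8]
force: [0.3, -0.1, -0.1]
opening: 0.0499
gripper_force: 0.0
tool shift [-0.0021 -0.0013  0.1385] turn -0.01 pos [0.6159 0.049  0.246 ] t 16.57
```

To row units: 0.138 m is 138, 0.13 m is 130.

```bash
echo '[[-2, -1, 30, 0, 0.05], [-2, -1, 75, 0, 0.05], [-2, -1, 110, 0, 0.05], [-2, -1, 130, 0, 0.05], [-2, -1, 138, 0, 0.05], [-2, -1, 138, 0, 0.04], [-2, -1, 138, 0, 0.01], [-2, -1, 138, 0, 0.005]]' > mv.in && python3 drive.py mv.in; echo '[[0, 0, 0, 0, 0.005], [0, 0, 0, 0, 0.005], [0, 0, 0, 0, 0.005]]' > mv.in && python3 drive.py mv.in; python3 -c "
from h import *
o=ctrl.get_obs();print(o['force'])
R=Ro.from_euler('xyz',o['orientation'],degrees=True)
a=np.radians(35);s=None
for q in (2,1.95,1.85,1.75,1.65,1.55,1.45,1.35,1.25,1.1,.95,.8,.7,.6,.5,.4,.3,.2,.1,.05,0):
    d=Ro.from_euler('z',-.9,degrees=True).apply([.09*(np.cos(a)-np.cos(a+q)),0,.09*(np.sin(a+q)-np.sin(a))])
    s=d if s is None else s
    print(q,R.inv().apply(d-s).round(4))
"
```

```text
clock: 17.58
tool_pos: [0.6181, 0.0513, 0.1096]
orientation: [-179.9, 0.0, -90.8]
force: [0.6, -0.4, 0.3]
opening: 0.0256
gripper_force: 0.0
clock: 17.95
tool_pos: [0.6175, 0.0511, 0.1089]
orientation: [-180.0, 0.0, -90.8]
force: [-2.3, -0.1, 3.9]
opening: 0.0106
gripper_force: 30.0
[-2.26028006 -0.06856515  3.89511049]
2 [0. 0. 0.]
1.95 [-0.      0.0024 -0.0038]
1.85 [-0.      0.0077 -0.0111]
1.75 [-0.      0.0137 -0.0178]
1.65 [-0.      0.0203 -0.0239]
1.55 [-0.0001  0.0275 -0.0292]
1.45 [-0.0001  0.0353 -0.0339]
1.35 [-0.0001  0.0434 -0.0377]
1.25 [-0.0001  0.0519 -0.0407]
1.1 [-0.0001  0.0651 -0.0436]
0.95 [-0.0001  0.0785 -0.0444]
0.8 [-0.0002  0.092  -0.0433]
0.7 [-0.0002  0.1008 -0.0414]
0.6 [-0.0002  0.1093 -0.0387]
0.5 [-0.0002  0.1176 -0.0351]
0.4 [-0.0002  0.1254 -0.0307]
0.3 [-0.0002  0.1328 -0.0255]
0.2 [-0.0002  0.1396 -0.0197]
0.1 [-0.0003  0.1458 -0.0132]
0.05 [-0.0003  0.1487 -0.0097]
0 [-0.0003  0.1513 -0.0061]
```

```bash
echo '[[0, 2.4, -3.8, 0, 0.005], [0, 7.7, -11.1, 0, 0.005], [0, 13.7, -17.8, 0, 0.005], [0, 20.3, -23.9, 0, 0.005], [0, 27.5, -29.2, 0, 0.005], [0, 35.3, -33.9, 0, 0.005], [0, 43.4, -37.7, 0, 0.005], [0, 51.9, -40.7, 0, 0.005]]' > mv.in && python3 drive.py mv.in; echo '[[0, 10.7, -2.5, 0, 0.005], [0, 22.2, -3.6, 0, 0.005], [0, 33.4, -3.3, 0, 0.005], [0, 44.5, -1.6, 0, 0.005], [0, 53, 0.9, 0, 0.005], [0, 60.2, 3.5, 0, 0.005], [0, 65.7, 5.6, 0, 0.005], [0, 65.7, 5.6, 0, 0.005]]' > mv.in && python3 drive.py mv.in; python3 -c "
from h import *
o=ctrl.get_obs();p=o['tool_pos'];print(p-[.6175,.0511,.1089],o['force'])"
```

```text
clock: 18.95
tool_pos: [0.5653, 0.0519, 0.1497]
orientation: [-180.0, 0.0, -90.8]
force: [2.3, 1.2, -1.3]
opening: 0.0107
gripper_force: 30.0
clock: 19.95
tool_pos: [0.4974, 0.0528, 0.1427]
orientation: [179.8, 0.0, -90.8]
force: [-4.5, 5.3, 2.9]
opening: 0.011
gripper_force: 30.0
[-0.120118    0.0017289   0.03377267] [-4.50064254  5.31136198  2.89847724]
```

To row units: 0.022 m is 22, 0.0154 m is 15.4.

```bash
echo '[[0, 3, 1.6, 0, 0.005], [0, 7.8, 4.4, 0, 0.005], [0, 11.6, 6.9, 0, 0.005], [0, 15.2, 9.6, 0, 0.005], [0, 18.7, 12.4, 0, 0.005], [0, 22, 15.4, 0, 0.005], [0, 25.2, 18.6, 0, 0.005], [0, 25.2, 18.6, 0, 0.005]]' > mv.in && python3 drive.py mv.in;python3 -c "
from h import *
o=ctrl.get_obs();p=o['tool_pos'];print(p-[.4662,.0532,.1137],o['force'])"
```

```text
clock: 20.95
tool_pos: [0.473, 0.0532, 0.1238]
orientation: [179.9, 0.0, -90.8]
force: [-1.0, 6.4, -4.8]
opening: 0.0107
gripper_force: 30.0
[ 6.83294869e-03 -1.99740793e-05  1.00764835e-02] [-0.95656198  6.42017977 -4.83961914]
```

To row units: 0.0068 m is 6.8, 0.008 m is 8.

```bash
echo '[[0, 1.5, 1.7, 0, 0.005], [0, 3, 3.4, 0, 0.005], [0, 4.4, 5.1, 0, 0.005], [0, 5.6, 6.8, 0, 0.005], [0, 6.4, 8, 0, 0.005], [0, 6.4, 8, 0, 0.005]]' > mv.in && python3 drive.py mv.in; python3 -c "
from h import *
o=ctrl.get_obs();p=o['tool_pos'];print(p-[.4662,.0532,.1137],o['force'],o['moment'])"
```

```text
clock: 21.7
tool_pos: [0.4667, 0.0533, 0.1159]
orientation: [179.9, 0.0, -90.8]
force: [-2.2, 5.7, -3.9]
opening: 0.0108
gripper_force: 30.0
[5.36721195e-04 5.18769732e-05 2.21847740e-03] [-2.2330643   5.66149845 -3.89686426] [2.16462729 0.60936572 0.00691858]
```

```bash
echo '[[0, 0.4, 0.8, 0, 0.005], [0, 0.8, 1.4, 0, 0.005], [0, 0.8, 1.4, 0, 0.005]]' > mv.in && python3 drive.py mv.in; echo '[[0, 0.4, 0.9, 0, 0.005], [0, 0.4, 0.9, 0, 0.005]]' > mv.in && python3 drive.py mv.in;  python3 -c "
from h import *
o=ctrl.get_obs();p=o['tool_pos'];print(p-[.4662,.0532,.1137],o['force'],o['moment'])"
```

```text
clock: 22.08
tool_pos: [0.4662, 0.0533, 0.115]
orientation: [179.9, 0.0, -90.8]
force: [-3.6, 5.3, 1.6]
opening: 0.0111
gripper_force: 30.0
clock: 22.32
tool_pos: [0.4662, 0.0533, 0.1149]
orientation: [179.9, 0.0, -90.8]
force: [-4.5, 5.8, 8.4]
opening: 0.0111
gripper_force: 30.0
[-1.32870594e-05  9.47260189e-05  1.19662589e-03] [-4.50161982  5.77255658  8.35900422] [1.73530821 1.72691063 0.00370316]
```

```bash
echo '[[0, 0.3, 0.8, 0, 0.005], [0, 0.3, 0.8, 0, 0.005]]' > mv.in && python3 drive.py mv.in; python3 - <<'E'
from h import *
f,P=snap("side");z=P[...,2];save("s5.png",cv2.resize(f[180:300,130:290],None,fx=4,fy=4,interpolation=cv2.INTER_CUBIC))
S=np.load("sd.npy")
for F in (S,P):
    for u0,u1,v0,v1 in((160,172,240,275),(225,260,215,240)):
        q=F[v0:v1,u0:u1].reshape(-1,3);print(np.nanmedian(q,0).round(4))
    m=(F[...,2]>.074)&(F[...,2]<.09)&(F[...,0]>.40)&(F[...,0]<.416)&(F[...,1]>-.05)&(F[...,1]<.16);print("rim",m.sum(),np.percentile(F[m],[50,95],axis=0).round(4))
E
```

```text
clock: 22.58
tool_pos: [0.4662, 0.0533, 0.1148]
orientation: [180.0, 0.0, -90.8]
force: [-7.1, 5.2, 13.1]
opening: 0.011
gripper_force: 30.0
[0.4726 0.1923 0.057 ]
[0.4097 0.0026 0.0537]
rim 262 [[0.4103 0.0671 0.0793]
 [0.4133 0.1496 0.0815]]
[0.4722 0.1924 0.0573]
[0.4096 0.0027 0.0539]
rim 271 [[0.4103 0.069  0.079 ]
 [0.4132 0.1525 0.0815]]
```

View pics/s5.png

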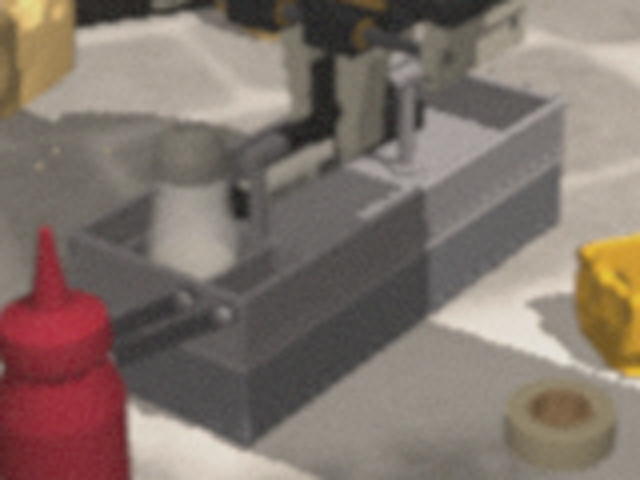

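The side picture shows the tray flush on the box, the shaker upright at (195, 200) and the rim at the same height as at the start. I'll release and retreat.

The manual's scale: shifts go in mm and turns go in units of 5 degrees. Converting my numbers, -0.14 m is -140, -0.11 m is -110.

```bash
echo '[[0, 0, -1, 0, 0.005], [0, 0, -1, 0, 0.03], [0, 0, -1, 0, 0.05], [0, 0, -1, 0, 0.05], [0, 0, -20, 0, 0.05], [0, 0, -60, 0, 0.05], [0, 0, -110, 0, 0.06], [0, 0, -140, 0, 0.06]]' > mv.in && python3 drive.py mv.in; echo '[[0, 0, 0, 0, 0.06], [0, 0, 0, 0, 0.06]]' > mv.in && python3 drive.py mv.in; python3 - <<'E'
from h import *
f,P=snap("wrist");z=P[...,2]
m=(z>.1)&(z<.122)&(abs(P[...,0]-.466)<.03)&(P[...,1]>-.02)&(P[...,1]<.12)
q=P[m];print(len(q),cv2.minAreaRect(q[:,:2].astype(np.float32)),np.percentile(q[:,2],[5,50,95]))
g,Q=snap("side")
save("w6.png",np.hstack([f,cv2.copyMakeBorder(cv2.resize(g[180:300,140:280],(280,240)),0,144,0,0,0)]))
E
```

```text
clock: 23.62
tool_pos: [0.4674, 0.0531, 0.2563]
orientation: [-179.9, 0.0, -90.8]
force: [0.2, 0.2, -0.1]
opening: 0.0592
gripper_force: 0.0
clock: 23.88
tool_pos: [0.4664, 0.053, 0.2533]
orientation: [179.9, -0.0, -90.8]
force: [-0.3, -0.5, -0.7]
opening: 0.0601
gripper_force: 0.0
2137 ((0.46654099225997925, 0.05203006789088249), (0.13464100658893585, 0.013109959661960602), 89.51305389404297) [0.1083086  0.11225722 0.11410675]
```

View pics/w6.png

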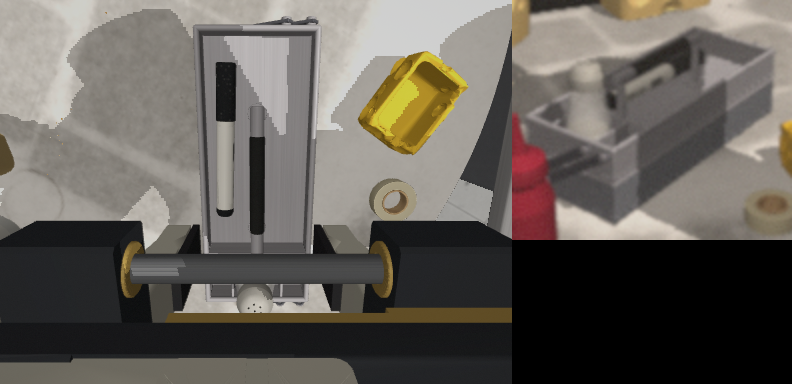

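The tray is home: the bar is in the same position and at the same height as at the start. The marker is at column 226, the shaker is upright at (254, 300), and the gripper is clear. I'll hand it in.

```bash
python3 -c "
from plant import ctrl
print(ctrl.close_job())"
```

```text
the job is handed in; nothing more can be done
None
```

The spade is lying flat in the lower compartment and the tray is closed fully home, with the shaker standing and the marker still in it; I handed the job in at about 24 s of the 64 s limit.

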